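Reset the tripped lever on the bench supply strip

ROBOT

A 6-joint arm with a two-finger parallel gripper is mounted at the origin on the work surface. World frame = base frame: x ahead of the robot, y to its left, z up, the work surface at z = 0. Lengths are in m, angles in degrees, forces in N, time in s.
With the tool pointing down it reaches from about 0.4 to 0.825 m from the base axis. Payload 7 kg.
Tool frame: the origin (TCP) lies midway between the tips of the shut fingers; the grasp point (between the pads) lies 19 mm behind it; z points along the fingers, y is the line along which they close (so a half turn about z gives the same grasp; the last joint's range is limited). The gripper opens to 88 mm and grips with 3 to 60 N. Pads are 19 mm wide; open, the fingers measure 130 mm over their backs; the gripper's body (78 mm by 193 mm) begins 47 mm behind the grasp point.
Start: joints at [85.376, 20.546, 0.682, 0, -70.136, -16.507], TCP at [0.243, 0.63, 0.227] pointing down, gripper open.
Joint ranges: [-176.03, 176.03], [-82.01, 121.73], [-58.28, 71.71], [-173.87, 95.51], [-174.79, -0.11], [-173.66, 173.66]. Speed limits (degrees/s): [136.94, 136.94, 172.46, 180, 180, 180].

INTERFACE

Orientations are given as [roll, pitch, yaw] about the fixed x, y, z axes, in that order (R = Rz(yaw) Ry(pitch) Rx(roll)).
In Python, from plant import ctrl gives the robot as it stands.
- The arm moves only by the tool arm_command, never from a script. Its argument "steps" is a list of rows, each an object with "translation": the shift along the tool's x, y, z in mm, a list of three; "rotation": the turn, a rotation vector about the tool's x, y, z in units of 5 degrees (1.0 is 5 degrees), a list of three; "claw": the finger opening in mm, from 0 to 87.6. In form: [{"translation": [x, y, z], "rotation": [rx, ry, rz], "claw": claw}, ...]. A call has 1 to 5 rows; each row is the pose to reach, as a shift and turn from the pose commanded when the call began, along the tool's axes at that moment; what a row does not reach only later rows make up. A row lasts 1/10 s, in which the tool goes at most 50 mm and 8.59 degrees, less where a joint would pass 70% of its speed; a pose out of reach is approached as far as the arm can. A call with a gripper value outside its range is refused whole. The fingers move at their own pace and stop on an object; the grip force is fixed at half the most. Time passes only in rows, so rows that repeat a pose let the fingers close. It gives the time, the measured TCP pose, the force, the opening and the grip force at its end, in the units of the state.
- ctrl.get_obs(): the state, without advancing time (a new reading comes with each control period).
- ctrl.snapshot(name): name is "scene" or "side" or "wrist"; returns (picture, depth): 384x512x3 uint8, red, green, blue; 384x512 float32, m along the optical axis (not along the pixel's ray), 0 where there is no reading.
- ctrl.calibration(name): a dict with "vertical_fov" (degrees; the focal length in pixels is half the picture's height over the tangent of half this angle, whatever the lens; pixels are square), "cx", "cy" (the principal point, pixels), "k1" (the pictures are not rectified: a ray, as slopes to the right and down, at radius r is drawn at 1 + k1 r^2 times it, then the intrinsics apply), "rvec" (rotation vector, rad) and "tvec" (3), from world to camera coordinates, as OpenCV has them; the wrist camera has in their place "hand_eye" (4x4, takes a point from camera to tool coordinates, whose origin is the TCP and whose axes are the flange's). Camera axes: x right, y down, z forward; pixel columns grow to the right and rows downward; lengths in m; the calibration is good to about 2 mm. A picture is of the moment at which its call begins: read the wrist's pose just before it. calibration takes no time and is no camera call.
- ctrl.close_job(): hands the job in; it is judged then, once.
The state is a dict: "clock": time; "joint_pos": joint angles; "qvel": joint speeds; "tau": joint torques, N m; "tool_pos": TCP position; "orientation": TCP orientation; "force": force on the tool from outside, world axes, zero at the start; "moment": the same for the moment, N m; "opening": finger opening in m; "gripper_force": force on a finger pad.
Only numpy, scipy, OpenCV 4.12 (cv2) and the standard library are available. Lean on these libraries where they do the work, as an engineer would, in place of code of your own. Each camera call takes 0.05 s, during which the arm holds its last target. There are 200 camera calls.

TASK

One of the three levers on the bench supply strip has tripped and stands half-way. Reset it: push it all the way off, towards the robot, past the drag of its latch until it meets the solid stop and the little flag on the unit's top has slid across, then throw it fully on, away from the robot. Go slowly and feel for both stops without knocking or forcing them (never more than about 18 N), leave the other two levers as they are and do not disturb the things lying around.

Things in the scene. Friction and masses are not known exactly. Their poses are not given: they have to be found in the camera images.
- trip_unit: White plastic switch unit fixed on the strip, 100 x 62 x 80 mm high (x, y, z); on top two guard cheeks 28 mm apart beside the lever, 56 mm long in x, 36 mm high. Origin: centre of its underside, 20 mm above the table; x across the strip, away from the robot; z up. The tripped one, in any of the three places of the row (75 mm apart). Its lever's pivot lies along y, 84 mm above this origin. More than 18 N from the robot, even a brief knock at a stop, damages it.
- trip_lever_tip (a point): Middle of the tripped lever's round head, 78 mm from the pivot. The lever is a black paddle: blade 24 mm wide (along the unit's y), 8 mm thick; head a cross-bar 30 mm long and 14 mm thick, its top 85 mm from the pivot.
- trip_lever (a joint): Angle of the tripped lever, rad: 0 upright, + leans to the unit's +x (on; stop at +0.65), - towards the robot (off; hard worn stop, unknown, between -0.25 and -0.76). Starts near 0. Needs 0.1 N m to move (2 N at 47 mm above the pivot), 0.18 N m (3 to 5 N there) in about the last 0.25 rad before the off stop, where it drags the latch along. Stays where left.
- flag (a point): Middle of the top of a white 8 x 8 mm flag, 5 mm high, on trip_unit's top, 38 mm to +x of its middle; a sign only, not touchable. It rides on the latch: y = -5.5 mm in the unit's frame while tripped, +5 to +6 mm once reset, and stays. The latch is carried fully only in the last 0.05 rad before the off stop; until then a catch blocks the lever hard at +0.05 to +0.5 rad.
- on_unit: White plastic switch unit fixed on the strip, 100 x 62 x 80 mm high (x, y, z); on top two guard cheeks 28 mm apart beside the lever, 56 mm long in x, 36 mm high. Origin: centre of its underside, 20 mm above the table; x across the strip, away from the robot; z up. A neighbour that is switched on; leave it on.
- on_lever (a joint): Angle of on_unit's lever, of the same make and sign as the tripped one, rad. Starts on, about +0.6; stays where left.
- off_unit: White plastic switch unit fixed on the strip, 100 x 62 x 80 mm high (x, y, z); on top two guard cheeks 28 mm apart beside the lever, 56 mm long in x, 36 mm high. Origin: centre of its underside, 20 mm above the table; x across the strip, away from the robot; z up. A neighbour that is switched off; leave it off.
- off_lever (a joint): Angle of off_unit's lever, of the same make and sign as the tripped one, rad. Starts off, about -0.6; stays where left.
- strip: Aluminium mounting strip, fixed on the table, 150 x 360 x 20 mm high, carrying the three units in a row; origin at the centre of its underside, y along the row.
- carrier: Loose white ceramic fuse carrier, 26 mm across, 46 mm tall, standing on the +y end of the strip; origin under its foot.
- driver: Loose screwdriver, 190 mm long, lying on the table in front of the strip; x along it, origin under its middle.
- meter: Loose black hand-held meter, 150 x 75 x 42 mm high, lying on the table; origin at the centre of its underside.
- jar: Loose amber glass jar with a black cap, 64 mm across, 100 mm tall, beyond the +y end of the strip; origin under its foot.
- mug: Loose white mug, 80 mm across, 90 mm tall, beyond the -y end of the strip; origin under its foot.
- tape: Loose roll of black tape, 90 mm across, 24 mm high, lying behind the strip; origin at the centre of its underside.
- resistor: Loose dark steel can (standard resistor) with two brass posts, 60 mm across, 86 mm tall, behind the strip; origin under its foot.

How it is judged (in metres and radians):
On the way, in this order (a step that is already met when the one before it is completed fails the run):
1. the tripped lever is pushed fully off, so that the latch and its flag have gone across (flag beyond y = +3 mm in the unit's frame) with the lever at its off end (below -0.19 rad) (y of flag in the frame of trip_unit above 0.003 m and value of joint trip_lever below -0.19 rad), for 0.1 s.
2. the lever is then thrown fully on (beyond +0.57 rad) (value of joint trip_lever above 0.57 rad), for 0.2 s.
At the end, for the whole second after the job is handed in: The tripped unit's lever rests on (beyond +0.57 rad of 0.65), its flag is across (beyond y = +3 mm in the unit's frame), the neighbour that was on is still on (beyond +0.45 rad) and the one that was off still off (below -0.45 rad), all at rest (value of joint trip_lever above 0.57 rad and y of flag in the frame of trip_unit above 0.003 m and value of joint on_lever above 0.45 rad and value of joint off_lever below -0.45 rad and velocity of joint trip_lever between -0.05 and 0.05 rad/s); the robot touches nothing.
It fails at once if the tripped unit or its lever takes more than 18 N from the robot (contact force between trip_unit and the fingers above 18 N or contact force between trip_unit and the arm above 18 N).
It fails at once if a neighbouring lever is moved from its setting (not (value of joint on_lever above 0.45 rad and value of joint off_lever below -0.45 rad)).
It fails at once if a loose thing nearby is shifted by more than 20 mm (distance of any of driver, meter, jar, mug, tape, resistor, carrier from where it was at the start of the episode above 0.02 m).
It also fails if it takes over 48 s, if anything falls off the work surface, if the arm or the gripper's body presses on something with over 40 N, if the wrist force passes 120 N, or if a joint passes its speed limit or range.

## Working session

There is one attempt and no reset: what is moved stays moved. The work goes in short steps, Python scripts to look and compute and a tool call to move; the robot and the scene stay as the last step left them, time stands still between calls to the robot, and variables do not carry over. Pictures are saved under pics/ and viewed, at most 10 in all, crops included, and the job is handed in when it is done.

Besides the shell and the picture viewer there is one more tool, called after "Call:" by a JSON object that holds its "fn" and its "kwargs", one argument or row to a line. arm_command: Moves the arm, as the interface text tells. Its arguments: {"type":"object","properties":{"steps":{"type":"array"}},"required":["steps"]}

```bash
ls; mkdir -p pics
cat > h.py <<'E'
import numpy as np, cv2
from plant import ctrl
from scipy.spatial.transform import Rotation as R
def cam(n,o=None):
    c=ctrl.calibration(n)
    f=192/np.tan(np.radians(c['vertical_fov']/2))
    if 'hand_eye' in c:
        o=o or ctrl.get_obs()
        H=np.array(c['hand_eye']); T=np.eye(4)
        T[:3,:3]=R.from_euler('xyz',o['orientation'],degrees=True).as_matrix(); T[:3,3]=o['tool_pos']
        M=T@H
    else:
        M=np.eye(4); Q=cv2.Rodrigues(np.array(c['rvec'],float))[0]
        M[:3,:3]=Q.T; M[:3,3]=-Q.T@np.array(c['tvec'],float).ravel()
    return c,f,M
def rays(C,px):
    c,f,M=C
    d=(np.atleast_2d(px)-[c['cx'],c['cy']])/f
    u=d.copy()
    for _ in range(20): u=d/(1+c['k1']*(u**2).sum(1,keepdims=True))
    return np.c_[u,np.ones(len(u))]
def pts(C,px,depth):
    r=rays(C,px)*np.atleast_1d(depth)[:,None]
    return r@C[2][:3,:3].T+C[2][:3,3]
def plane(C,px,z):
    r=rays(C,px)@C[2][:3,:3].T; o=C[2][:3,3]
    return o+r*((z-o[2])/r[:,2:])
def cloud(C,D):
    v,u=np.mgrid[:384,:512]
    P=pts(C,np.c_[u.ravel(),v.ravel()].astype(float),D.ravel()).reshape(384,512,3)
    P[D==0]=np.nan
    return P
def proj(C,p):
    c,f,M=C
    q=(np.atleast_2d(p)-M[:3,3])@M[:3,:3]; u=q[:,:2]/q[:,2:]
    u=u*(1+c['k1']*(u**2).sum(1,keepdims=True))
    return u*f+[c['cx'],c['cy']]
E
python3 - <<'E'
from h import *
o=ctrl.get_obs();print(o)
ims=[]
for n in('scene','side'):
    C=cam(n);p,d=ctrl.snapshot(n);np.savez(''+n,p=p,d=d);print(n,C[2][:3,3])
    cv2.imwrite(f'pics/{n}0.png',p[:,:,::-1])
E
```

```text
pics
{'clock': 0.0, 'joint_pos': array([ 8.53765104e+01,  2.05933473e+01,  6.33608016e-01, -2.06468059e-02,
       -7.01364236e+01, -1.65081174e+01]), 'qvel': array([-0.04456236, -0.06409285, -0.05868237,  0.05456418,  0.03707372,
        0.04996763]), 'tau': array([-1.05288764e-03, -5.82715452e+01,  2.93061000e+01,  6.99717566e+00,
        6.90771107e-03, -1.56751439e-04]), 'tool_pos': array([0.24317684, 0.62914267, 0.2255982 ]), 'orientation': array([ 1.79902285e+02, -8.71846589e-03, -2.11386313e+01]), 'force': array([-0.05747714, -0.43582307,  0.01098263]), 'moment': array([-0.00232217,  0.00520607,  0.04746894]), 'gripper_force': 0.0, 'opening': 0.08764284029480061}
scene [ 1.35945798 -0.01427241  0.79707966]
side [ 0.35773527 -0.79440964  0.82590271]
```

View pics/scene0.png

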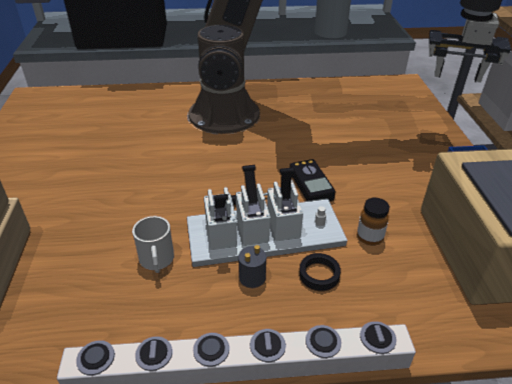

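View pics/side0.png

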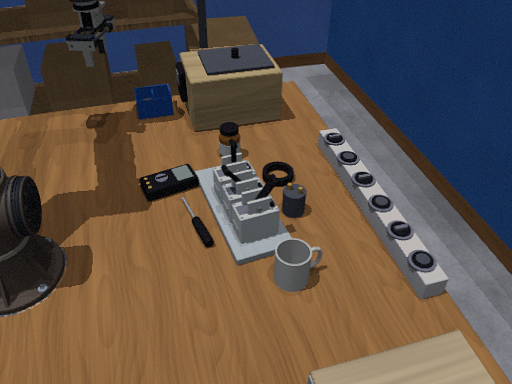

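Scene: strip with three units; the -y lever (220,200) leans away from the robot (on). The side view shows the middle lever leaning to the robot (232,173), so it is off. The +y lever (234,150) is upright, so it is the tripped one. Now measure.

Run:
```python
from h import *
for n in('scene','side'):
    z=np.load(n+'.npz');p,d=z['p'],z['d'];C=cam(n);P=cloud(C,d)
    hsv=cv2.cvtColor(p,cv2.COLOR_RGB2HSV)
    Z=P[:,:,2]
    box=(abs(P[:,:,0]-.6)<.35)&(abs(P[:,:,1])<.4)
    grey=(hsv[:,:,1]<60)
    m=grey&box&(abs(Z-.02)<.006)
    k,l,s,_=cv2.connectedComponentsWithStats(m.astype(np.uint8));i=1+np.argmax(s[1:,4])
    q=P[l==i][:,:2].astype(np.float32);print(n,'strip',len(q),cv2.minAreaRect(q),np.median(Z[l==i]))
    m=grey&box&(abs(Z-.10)<.006)&(hsv[:,:,2]>90); q=P[m][:,:2].astype(np.float32);print(' utop',len(q),cv2.minAreaRect(q))
    m=grey&box&(abs(Z-.136)<.005)&(hsv[:,:,2]>90); k,l,s,_=cv2.connectedComponentsWithStats(m.astype(np.uint8),connectivity=8)
    for i in range(1,k):
        if s[i,4]>3: print('  cheek',s[i,4],P[l==i].mean(0).round(4))
    m=box&(hsv[:,:,2]<70)&(Z>.11)&(Z<.24); k,l,s,_=cv2.connectedComponentsWithStats(m.astype(np.uint8))
    for i in range(1,k):
        if s[i,4]>15:
            q=P[l==i]; t=q[q[:,2]>q[:,2].max()-.012]; print('  dark',s[i],q.mean(0).round(4),'top',t.mean(0).round(4),q[:,2].max().round(4))
```

```text
scene strip 3507 ((0.5082499384880066, 0.08296142518520355), (0.2714952826499939, 0.37735873460769653), 6.008388519287109) 0.019485280879083966
 utop 1120 ((0.5731077194213867, 0.05014420673251152), (0.10238610953092575, 0.2116738110780716), 5.133399963378906)
  cheek 49 [0.567  0.143  0.1344]
  cheek 56 [0.5672 0.1065 0.1348]
  cheek 61 [0.5721 0.0677 0.1347]
  cheek 57 [0.5738 0.0318 0.1348]
  cheek 59 [ 0.5831 -0.0422  0.135 ]
  cheek 21 [ 0.562  -0.0084  0.1353]
  cheek 21 [ 0.5952 -0.0041  0.1345]
  dark [242 165  16  37 358] [0.545  0.0482 0.143 ] top [0.5275 0.0459 0.1685] 0.1737
  dark [279 167  15  31 311] [0.5647 0.1251 0.1554] top [0.5646 0.124  0.1852] 0.1901
  dark [214 194  14  14 151] [ 0.6157 -0.0207  0.1541] top [ 0.626  -0.0194  0.1711] 0.1764
side strip 1946 ((0.5646114945411682, 0.07881131023168564), (0.15025337040424347, 0.3644709587097168), 7.017342567443848) 0.020338203619560624
 utop 783 ((0.5701245069503784, 0.04689750075340271), (0.10072313249111176, 0.213344544172287), 6.074344635009766)
  cheek 12 [0.5802 0.1428 0.1351]
  cheek 19 [0.5456 0.1391 0.1361]
  cheek 46 [0.5644 0.1047 0.1363]
  cheek 43 [0.5723 0.0664 0.136 ]
  cheek 54 [0.5708 0.0303 0.1359]
  cheek 52 [ 0.5744 -0.0083  0.1358]
  cheek 65 [ 0.5812 -0.0434  0.1354]
  dark [229 139   9  24 137] [0.5607 0.1192 0.1667] top [0.5607 0.1196 0.1871] 0.1928
  dark [221 165  20  17 124] [0.5337 0.0417 0.1567] top [0.5228 0.0397 0.1711] 0.1748
  dark [255 174  25  25 233] [ 0.6089 -0.0236  0.1532] top [ 0.6215 -0.0243  0.1717] 0.1769
```

Call:
{"fn": "arm_command", "kwargs": {
  "steps": [
    {"translation": [30,22,0],"rotation": [0,0,0.8],"claw": 60},
    {"translation": [68,50,0],"rotation": [0,0,1.8],"claw": 60},
    {"translation": [107,79,0],"rotation": [0,0,2.8],"claw": 60},
    {"translation": [146,108,0],"rotation": [0,0,3.8],"claw": 60},
    {"translation": [185,136,0],"rotation": [0,0,4.8],"claw": 60}
  ]
}}

```text
clock: 0.6
tool_pos: [0.3674, 0.4341, 0.2263]
orientation: [180.0, -0.0, -45.3]
force: [1.7, 0.1, 0.3]
opening: 0.0605
gripper_force: 0.0
```

Call:
{"fn": "arm_command", "kwargs": {
  "steps": [
    {"translation": [40,9,0],"rotation": [0,0,0.9],"claw": 60},
    {"translation": [80,18,0],"rotation": [0,0,1.8],"claw": 60},
    {"translation": [120,27,0],"rotation": [0,0,2.7],"claw": 60},
    {"translation": [160,36,0],"rotation": [0,0,3.6],"claw": 60},
    {"translation": [200,44,0],"rotation": [0,0,4.5],"claw": 60}
  ]
}}

```text
clock: 1.1
tool_pos: [0.4772, 0.2616, 0.2265]
orientation: [180.0, 0.0, -67.8]
force: [0.8, 0.7, -0.9]
opening: 0.0601
gripper_force: 0.0
```

Call:
{"fn": "arm_command", "kwargs": {
  "steps": [
    {"translation": [40,-7,0],"rotation": [0,0,0.8],"claw": 60},
    {"translation": [80,-14,0],"rotation": [0,0,1.6],"claw": 60},
    {"translation": [115,-21,0],"rotation": [0,0,2.4],"claw": 60},
    {"translation": [145,-26,0],"rotation": [0,0,3.0],"claw": 60},
    {"translation": [163,-29,0],"rotation": [0,0,3.4],"claw": 60}
  ]
}}

```text
clock: 1.6
tool_pos: [0.5663, 0.1215, 0.226]
orientation: [179.9, -0.0, -84.8]
force: [-0.3, 0.8, 0.7]
opening: 0.0597
gripper_force: 0.0
```

Run:
```python
from h import *
o=ctrl.get_obs();print(o['tool_pos'],o['orientation'],o['force'],o['joint_pos'].round(1))
C=cam('wrist',o);p,d=ctrl.snapshot('wrist');print(C[2][:3,3])
np.savez('w',p=p,d=d);cv2.imwrite('pics/w0.png',p[:,:,::-1])
P=cloud(C,d);hsv=cv2.cvtColor(p,cv2.COLOR_RGB2HSV);Z=P[:,:,2]
print(np.isfinite(Z).mean())
m=(hsv[:,:,1]<60)&(abs(Z-.136)<.006)&(hsv[:,:,2]>90)
k,l,s,_=cv2.connectedComponentsWithStats(m.astype(np.uint8))
for i in range(1,k):
    if s[i,4]>40: print('cheek',s[i],P[l==i].mean(0).round(4),cv2.minAreaRect(P[l==i][:,:2].astype(np.float32)))
m=(hsv[:,:,2]<70)&(Z>.16)&(Z<.2)
k,l,s,_=cv2.connectedComponentsWithStats(m.astype(np.uint8))
for i in range(1,k):
    if s[i,4]>40: print('dark',s[i],P[l==i].mean(0).round(4),P[l==i][:,2].max())
s=ctrl.snapshot('side')
cv2.imwrite('pics/s1.png',s[0][:,:,::-1])
```

```text
[0.56625661 0.12147182 0.22604738] [ 1.79947379e+02 -2.68764946e-02 -8.48429025e+01] [-0.3258641   0.75210884  0.72201308] [ 31.4  11.6 -11.7   0.  -66.7 -26.3]
[0.57100529 0.05558877 0.38404194]
0.950347900390625
cheek [217  28  72  13 826] [ 0.5741 -0.0076  0.1348] ((0.5744153261184692, -0.008290452882647514), (0.0563635416328907, 0.00830054935067892), 5.932727813720703)
cheek [220  81  68  12 696] [0.5702 0.0311 0.135 ] ((0.5698924660682678, 0.030848566442728043), (0.055518172681331635, 0.008047223091125488), 6.214809894561768)
cheek [222 126  65  10 604] [0.5656 0.0662 0.1351] ((0.5663243532180786, 0.06620185077190399), (0.054877713322639465, 0.007716996595263481), 4.980563640594482)
cheek [224 170  62  11 568] [0.5624 0.1045 0.1349] ((0.5621724128723145, 0.10517967492341995), (0.0545494370162487, 0.008348329924046993), 5.939034461975098)
cheek [225 209  23  10 203] [0.5755 0.1417 0.1346] ((0.5757778286933899, 0.14279913902282715), (0.02048414573073387, 0.008723119273781776), 7.114130020141602)
cheek [267 209  19   9 163] [0.5398 0.138  0.1348] ((0.5393921732902527, 0.1384505331516266), (0.0167600829154253, 0.007370524574071169), 2.7543461322784424)
dark [176   0  28  18 430] [ 0.6171 -0.0104  0.1701] 0.17587936063760468
dark [303  85  26  43 674] [0.5248 0.0446 0.1687] 0.17400800150679632
dark [248 190  19  44 747] [0.5598 0.1209 0.1865] 0.19037732754022707
```

View pics/w0.png

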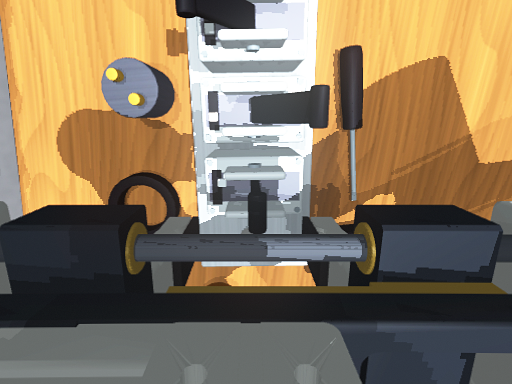

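The wrist view shows the upright lever (257,212) between the open fingers, with the centre about 4 mm off. I can descend.

Call:
{"fn": "arm_command", "kwargs": {
  "steps": [
    {"translation": [0,3,15],"rotation": [0,0,0],"claw": 60},
    {"translation": [0,3,33],"rotation": [0,0,0],"claw": 60},
    {"translation": [0,3,52],"rotation": [0,0,0],"claw": 60},
    {"translation": [0,3,68],"rotation": [0,0,0],"claw": 60},
    {"translation": [0,3,76],"rotation": [0,0,0],"claw": 60}
  ]
}}

```text
clock: 2.2
tool_pos: [0.5615, 0.1235, 0.1489]
orientation: [179.9, -0.0, -84.6]
force: [0.0, -1.2, 0.1]
opening: 0.0599
gripper_force: 0.0
```

Call:
{"fn": "arm_command", "kwargs": {
  "steps": [
    {"translation": [0,3,0],"rotation": [0,0,0],"claw": 60},
    {"translation": [0,6,0],"rotation": [0,0,0],"claw": 60},
    {"translation": [0,9,0],"rotation": [0,0,0],"claw": 60},
    {"translation": [0,12,0],"rotation": [0,0,0],"claw": 60},
    {"translation": [0,14,0],"rotation": [0,0,0],"claw": 60}
  ]
}}

```text
clock: 2.7
tool_pos: [0.5486, 0.1221, 0.1512]
orientation: [-179.9, 0.0, -84.6]
force: [0.3, 0.6, 0.2]
opening: 0.0598
gripper_force: 0.0
```

Call:
{"fn": "arm_command", "kwargs": {
  "steps": [
    {"translation": [0,2,0],"rotation": [0,0,0],"claw": 60},
    {"translation": [0,4,0],"rotation": [0,0,0],"claw": 60},
    {"translation": [0,6,0],"rotation": [0,0,0],"claw": 60},
    {"translation": [0,8,0],"rotation": [0,0,0],"claw": 60},
    {"translation": [0,9,0],"rotation": [0,0,0],"claw": 60}
  ]
}}

```text
clock: 3.2
tool_pos: [0.5395, 0.1211, 0.1505]
orientation: [180.0, -0.0, -84.6]
force: [0.4, 0.2, -0.2]
opening: 0.0597
gripper_force: 0.0
```

Call:
{"fn": "arm_command", "kwargs": {
  "steps": [
    {"translation": [0,0.8,0],"rotation": [0,0,0],"claw": 60},
    {"translation": [0,1.6,0],"rotation": [0,0,0],"claw": 60},
    {"translation": [0,2.4,0],"rotation": [0,0,0],"claw": 60},
    {"translation": [0,3.2,0],"rotation": [0,0,0],"claw": 60},
    {"translation": [0,4,0],"rotation": [0,0,0],"claw": 60}
  ]
}}

```text
clock: 3.7
tool_pos: [0.536, 0.1208, 0.1507]
orientation: [-180.0, 0.0, -84.6]
force: [0.0, 0.1, -0.3]
opening: 0.0605
gripper_force: 0.6
```

Call:
{"fn": "arm_command", "kwargs": {
  "steps": [
    {"translation": [0,0.8,0],"rotation": [0,0,0],"claw": 60},
    {"translation": [0,1.6,0],"rotation": [0,0,0],"claw": 60},
    {"translation": [0,2.4,0],"rotation": [0,0,0],"claw": 60},
    {"translation": [0,3.2,0],"rotation": [0,0,0],"claw": 60},
    {"translation": [0,4,0],"rotation": [0,0,0],"claw": 60}
  ]
}}

```text
clock: 4.2
tool_pos: [0.532, 0.1205, 0.1508]
orientation: [-180.0, 0.0, -84.6]
force: [2.7, -0.3, 1.1]
opening: 0.0601
gripper_force: 1.3
```

Call:
{"fn": "arm_command", "kwargs": {
  "steps": [
    {"translation": [0,0.5,0],"rotation": [0,0,0],"claw": 60},
    {"translation": [0,1,0],"rotation": [0,0,0],"claw": 60},
    {"translation": [0,1.5,0],"rotation": [0,0,0],"claw": 60},
    {"translation": [0,2,0],"rotation": [0,0,0],"claw": 60},
    {"translation": [0,2.5,0],"rotation": [0,0,0],"claw": 60}
  ]
}}

```text
clock: 4.7
tool_pos: [0.5295, 0.1202, 0.1506]
orientation: [-180.0, 0.0, -84.6]
force: [3.7, -0.5, -0.4]
opening: 0.0601
gripper_force: 2.0
```

Call:
{"fn": "arm_command", "kwargs": {
  "steps": [
    {"translation": [0,0.4,0],"rotation": [0,0,0],"claw": 60},
    {"translation": [0,0.8,0],"rotation": [0,0,0],"claw": 60},
    {"translation": [0,1.2,0],"rotation": [0,0,0],"claw": 60},
    {"translation": [0,1.6,0],"rotation": [0,0,0],"claw": 60},
    {"translation": [0,2,0],"rotation": [0,0,0],"claw": 60}
  ]
}}

```text
clock: 5.2
tool_pos: [0.5272, 0.12, 0.1505]
orientation: [180.0, 0.0, -84.6]
force: [3.4, -0.8, -0.5]
opening: 0.0601
gripper_force: 2.0
```

Run:
```python
from h import *
o=ctrl.get_obs();print(o['tool_pos'],o['force'],o['gripper_force'])
a=ctrl.snapshot('side')[0];b=ctrl.snapshot('scene')[0]
C=cam('side');q=proj(C,[.555,.122,.15])[0].astype(int);C2=cam('scene');r=proj(C2,[.57,.122,.12])[0].astype(int);print(q,r)
f=lambda p,c:cv2.resize(p[c[1]-33:c[1]+33,c[0]-44:c[0]+44],(396,297),interpolation=cv2.INTER_CUBIC)
cv2.imwrite('pics/c1.png',np.hstack([f(a,q),f(b,r)])[:,:,::-1])
```

```text
[0.52723392 0.11996321 0.15051974] [ 3.40819434 -0.78232065 -0.45433458] 1.9593998906202614
[230 155] [283 195]
```

View pics/c1.png

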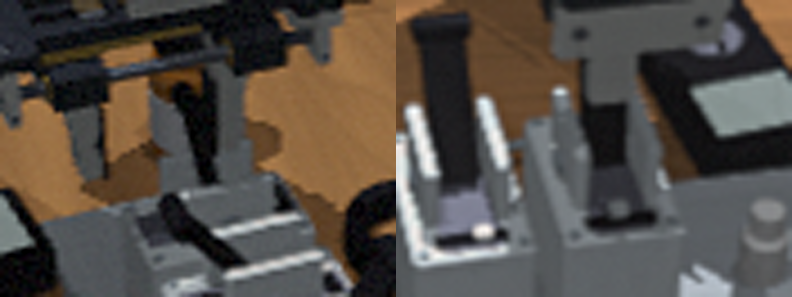

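The pictures show the lever leaning off slightly with the finger on it and the flag still to the left. Pad force of 2.0 N matches free drag, so the latch is not yet engaged.

Call:
{"fn": "arm_command", "kwargs": {
  "steps": [
    {"translation": [0,0.5,0],"rotation": [0,0,0],"claw": 60},
    {"translation": [0,1,0],"rotation": [0,0,0],"claw": 60},
    {"translation": [0,1.5,0],"rotation": [0,0,0],"claw": 60},
    {"translation": [0,2,0],"rotation": [0,0,0],"claw": 60},
    {"translation": [0,2.5,0],"rotation": [0,0,0],"claw": 60}
  ]
}}

```text
clock: 5.8
tool_pos: [0.5247, 0.1197, 0.1504]
orientation: [180.0, -0.0, -84.6]
force: [5.2, -0.9, -2.2]
opening: 0.0598
gripper_force: 1.9
```

Call:
{"fn": "arm_command", "kwargs": {
  "steps": [
    {"translation": [0,0.5,0],"rotation": [0,0,0],"claw": 60},
    {"translation": [0,1,0],"rotation": [0,0,0],"claw": 60},
    {"translation": [0,1.5,0],"rotation": [0,0,0],"claw": 60},
    {"translation": [0,2,0],"rotation": [0,0,0],"claw": 60},
    {"translation": [0,2.5,0],"rotation": [0,0,0],"claw": 60}
  ]
}}

```text
clock: 6.3
tool_pos: [0.5224, 0.1195, 0.1506]
orientation: [-180.0, 0.0, -84.6]
force: [5.2, -0.2, -1.4]
opening: 0.0602
gripper_force: 2.1
```

Call:
{"fn": "arm_command", "kwargs": {
  "steps": [
    {"translation": [0,0.5,0],"rotation": [0,0,0],"claw": 60},
    {"translation": [0,1,0],"rotation": [0,0,0],"claw": 60},
    {"translation": [0,1.5,0],"rotation": [0,0,0],"claw": 60},
    {"translation": [0,2,0],"rotation": [0,0,0],"claw": 60},
    {"translation": [0,2.5,0],"rotation": [0,0,0],"claw": 60}
  ]
}}

```text
clock: 6.8
tool_pos: [0.5212, 0.1196, 0.151]
orientation: [-179.8, 0.0, -84.6]
force: [9.0, -0.9, -3.1]
opening: 0.0598
gripper_force: 3.9
```

Force jumped to 9 N while the tool lagged 1.3 mm, so this is probably the stop. Checking the flag.

```bash
cat > look.py <<'E'
from h import *
import sys
o=ctrl.get_obs();print(o['tool_pos'],o['force'],o['gripper_force'],o['clock'])
a=ctrl.snapshot('side')[0];b,d=ctrl.snapshot('scene')
C=cam('scene')
# flag slot line at z=.105, unit frame
c0=np.array([.564,.1225]);t=np.radians(5.6);ex=np.array([np.cos(t),np.sin(t)]);ey=np.array([-ex[1],ex[0]])
for x in (34,36,38,40):
    ys=np.arange(-14,15,1.0)
    w=np.array([np.r_[c0+ex*x*1e-3+ey*y*1e-3,.105] for y in ys])
    q=proj(C,w); v=cv2.remap(cv2.cvtColor(b,cv2.COLOR_RGB2GRAY),q[:,0].astype(np.float32)[None],q[:,1].astype(np.float32)[None],cv2.INTER_LINEAR)[0]
    print(x,v)
q=proj(cam('side'),[.555,.122,.15])[0].astype(int);r=proj(C,[.57,.122,.12])[0].astype(int)
f=lambda p,c:cv2.resize(p[c[1]-33:c[1]+33,c[0]-44:c[0]+44],(396,297),interpolation=cv2.INTER_CUBIC)
cv2.imwrite(f'pics/{sys.argv[1]}.png',np.hstack([f(a,q),f(b,r)])[:,:,::-1])
E
python3 look.py c2
```

```text
[0.52116247 0.11960358 0.1510478 ] [ 8.98142508 -0.92914236 -3.05663763] 3.9163123816251755 6.8
34 [91 76 62 51 48 46 47 47 46 45 44 43 42 41 40 44 49 60 73 83 90 95 96 97
 92 86 77 66 58]
36 [67 55 44 38 32 31 32 32 33 33 34 33 32 31 31 34 40 56 73 81 89 91 92 91
 86 80 68 56 49]
38 [50 39 30 25 19 18 17 17 17 18 18 19 19 18 20 23 32 43 53 62 68 71 74 74
 71 65 55 44 32]
40 [36 22 18 15 14 15 16 16 15 16 16 16 15 14 16 18 23 28 32 35 35 36 37 37
 37 33 28 24 19]
```

View pics/c2.png

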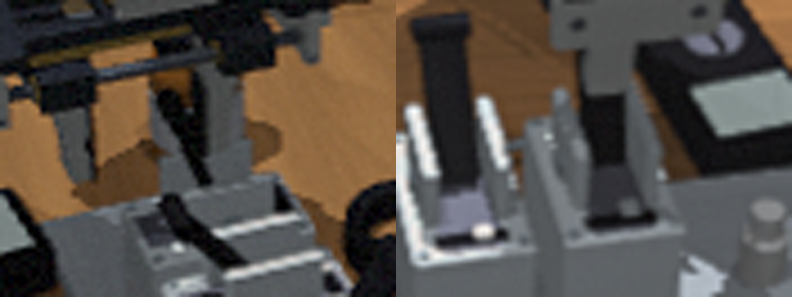

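The flag has moved right, to (629,207), a little right of the slot's middle (620). I'll measure its shift against the start picture and the neighbour.

```bash
cat > flag.py <<'E'
from h import *
def prof(b,c0):
    C=cam('scene');t=np.radians(5.6);ex=np.array([np.cos(t),np.sin(t)]);ey=np.array([-ex[1],ex[0]])
    ys=np.arange(-12,17,.5);V=0
    for x in (35,36,37,38,39):
        w=np.array([np.r_[np.array(c0)+ex*x*1e-3+ey*y*1e-3,.105] for y in ys]);q=proj(C,w).astype(np.float32)
        V=V+cv2.remap(cv2.cvtColor(b,cv2.COLOR_RGB2GRAY),q[:,:1],q[:,1:],cv2.INTER_LINEAR)[:,0].astype(float)/5
    return ys,V
def centre(b,c0):
    ys,V=prof(b,c0);s=(ys>-11)&(ys<14);ys,V=ys[s],V[s];lo,hi=np.percentile(V,15),V.max();w=np.clip(V-(lo+hi)/2,0,None)
    i=V.argmax();w[abs(ys-ys[i])>6]=0
    return (w*ys).sum()/w.sum()
def report(b):
    return [round(centre(b,c),2) for c in ([.564,.1225],[.5713,.0479],[.5786,-.0268])]
if __name__=='__main__':
    print('start',report(np.load('scene.npz')['p']))
    for _ in range(2): print('now',report(ctrl.snapshot('scene')[0]))
    o=ctrl.get_obs();print(o['tool_pos'],o['force'],o['gripper_force'])
E
python3 flag.py
```

```text
start [np.float64(-2.68), np.float64(8.92), np.float64(9.04)]
now [np.float64(8.04), np.float64(8.93), np.float64(8.98)]
now [np.float64(8.1), np.float64(8.92), np.float64(8.95)]
[0.5211546  0.11964399 0.15106819] [ 8.35475639  0.29593868 -2.62620799] 3.618662506341934
```

The flag is at about +5.2 mm. One more small nudge to confirm the stop.

Call:
{"fn": "arm_command", "kwargs": {
  "steps": [
    {"translation": [0,0.2,0],"rotation": [0,0,0],"claw": 60},
    {"translation": [0,0.4,0],"rotation": [0,0,0],"claw": 60},
    {"translation": [0,0.6,0],"rotation": [0,0,0],"claw": 60}
  ]
}}

```text
clock: 7.3
tool_pos: [0.5209, 0.1196, 0.1512]
orientation: [-179.8, 0.0, -84.6]
force: [9.5, -0.6, -3.8]
opening: 0.0604
gripper_force: 4.2
```

```bash
python3 flag.py
```

```text
start [np.float64(-2.68), np.float64(8.92), np.float64(9.04)]
now [np.float64(8.06), np.float64(8.93), np.float64(9.01)]
now [np.float64(8.11), np.float64(8.93), np.float64(9.02)]
[0.52093173 0.11964751 0.15115398] [ 9.3018258  -0.51416504 -4.69009588] 4.162290813401341
```

The stop is confirmed: the flag stays put while the force rises slightly. Now back off and bring the other finger up to the lever.

Call:
{"fn": "arm_command", "kwargs": {
  "steps": [
    {"translation": [0,-3,0],"rotation": [0,0,0],"claw": 60},
    {"translation": [0,-10,0],"rotation": [0,0,0],"claw": 60},
    {"translation": [0,-18,0],"rotation": [0,0,0],"claw": 60},
    {"translation": [0,-26,0],"rotation": [0,0,0],"claw": 60},
    {"translation": [0,-30,0],"rotation": [0,0,0],"claw": 60}
  ]
}}

```text
clock: 7.9
tool_pos: [0.5498, 0.122, 0.1502]
orientation: [180.0, -0.0, -84.6]
force: [-0.3, -0.5, -0.1]
opening: 0.0601
gripper_force: 0.0
```

Call:
{"fn": "arm_command", "kwargs": {
  "steps": [
    {"translation": [0,-1.5,0],"rotation": [0,0,0],"claw": 60},
    {"translation": [0,-3,0],"rotation": [0,0,0],"claw": 60},
    {"translation": [0,-4.5,0],"rotation": [0,0,0],"claw": 60},
    {"translation": [0,-6,0],"rotation": [0,0,0],"claw": 60},
    {"translation": [0,-7.5,0],"rotation": [0,0,0],"claw": 60}
  ]
}}

```text
clock: 8.4
tool_pos: [0.5566, 0.1227, 0.1507]
orientation: [-180.0, 0.0, -84.6]
force: [-0.6, -0.5, -0.1]
opening: 0.0597
gripper_force: 0.0
```

Call:
{"fn": "arm_command", "kwargs": {
  "steps": [
    {"translation": [0,-1.2,0],"rotation": [0,0,0],"claw": 60},
    {"translation": [0,-2.4,0],"rotation": [0,0,0],"claw": 60},
    {"translation": [0,-3.6,0],"rotation": [0,0,0],"claw": 60},
    {"translation": [0,-4.8,0],"rotation": [0,0,0],"claw": 60},
    {"translation": [0,-6,0],"rotation": [0,0,0],"claw": 60}
  ]
}}

```text
clock: 8.9
tool_pos: [0.5626, 0.1233, 0.1505]
orientation: [180.0, -0.0, -84.6]
force: [-0.0, -0.2, 0.6]
opening: 0.0602
gripper_force: 0.0
```

Call:
{"fn": "arm_command", "kwargs": {
  "steps": [
    {"translation": [0,-1,0],"rotation": [0,0,0],"claw": 60},
    {"translation": [0,-2,0],"rotation": [0,0,0],"claw": 60},
    {"translation": [0,-3,0],"rotation": [0,0,0],"claw": 60},
    {"translation": [0,-4,0],"rotation": [0,0,0],"claw": 60},
    {"translation": [0,-5,0],"rotation": [0,0,0],"claw": 60}
  ]
}}

```text
clock: 9.4
tool_pos: [0.5675, 0.1237, 0.1506]
orientation: [180.0, -0.0, -84.6]
force: [-1.2, -0.8, 1.0]
opening: 0.0599
gripper_force: 0.9
```

Call:
{"fn": "arm_command", "kwargs": {
  "steps": [
    {"translation": [0,-1,0],"rotation": [0,0,0],"claw": 60},
    {"translation": [0,-2,0],"rotation": [0,0,0],"claw": 60},
    {"translation": [0,-3,0],"rotation": [0,0,0],"claw": 60},
    {"translation": [0,-4,0],"rotation": [0,0,0],"claw": 60},
    {"translation": [0,-5,0],"rotation": [0,0,0],"claw": 60}
  ]
}}

```text
clock: 9.9
tool_pos: [0.5726, 0.1242, 0.1506]
orientation: [-180.0, -0.0, -84.6]
force: [-1.8, -0.1, 0.8]
opening: 0.0603
gripper_force: 0.8
```

Call:
{"fn": "arm_command", "kwargs": {
  "steps": [
    {"translation": [0,-1,0],"rotation": [0,0,0],"claw": 60},
    {"translation": [0,-2,0],"rotation": [0,0,0],"claw": 60},
    {"translation": [0,-3,0],"rotation": [0,0,0],"claw": 60},
    {"translation": [0,-4,0],"rotation": [0,0,0],"claw": 60},
    {"translation": [0,-5,0],"rotation": [0,0,0],"claw": 60}
  ]
}}

```text
clock: 10.4
tool_pos: [0.5776, 0.1247, 0.1506]
orientation: [-180.0, -0.0, -84.6]
force: [-1.9, 0.1, 1.6]
opening: 0.0598
gripper_force: 0.8
```

Call:
{"fn": "arm_command", "kwargs": {
  "steps": [
    {"translation": [0,-1,0],"rotation": [0,0,0],"claw": 60},
    {"translation": [0,-2,0],"rotation": [0,0,0],"claw": 60},
    {"translation": [0,-3,0],"rotation": [0,0,0],"claw": 60},
    {"translation": [0,-4,0],"rotation": [0,0,0],"claw": 60},
    {"translation": [0,-5,0],"rotation": [0,0,0],"claw": 60}
  ]
}}

```text
clock: 10.9
tool_pos: [0.5826, 0.1252, 0.1506]
orientation: [-180.0, 0.0, -84.6]
force: [-1.5, -0.5, 1.7]
opening: 0.0596
gripper_force: 0.7
```

Call:
{"fn": "arm_command", "kwargs": {
  "steps": [
    {"translation": [0,-0.8,0],"rotation": [0,0,0],"claw": 60},
    {"translation": [0,-1.6,0],"rotation": [0,0,0],"claw": 60},
    {"translation": [0,-2.4,0],"rotation": [0,0,0],"claw": 60},
    {"translation": [0,-3.2,0],"rotation": [0,0,0],"claw": 60},
    {"translation": [0,-4,0],"rotation": [0,0,0],"claw": 60}
  ]
}}

```text
clock: 11.4
tool_pos: [0.5865, 0.1255, 0.1506]
orientation: [-180.0, 0.0, -84.6]
force: [-1.3, 0.1, 1.9]
opening: 0.0597
gripper_force: 0.7
```

Call:
{"fn": "arm_command", "kwargs": {
  "steps": [
    {"translation": [0,-0.6,0],"rotation": [0,0,0],"claw": 60},
    {"translation": [0,-1.2,0],"rotation": [0,0,0],"claw": 60},
    {"translation": [0,-1.8,0],"rotation": [0,0,0],"claw": 60},
    {"translation": [0,-2.4,0],"rotation": [0,0,0],"claw": 60},
    {"translation": [0,-3,0],"rotation": [0,0,0],"claw": 60}
  ]
}}

```text
clock: 11.9
tool_pos: [0.5895, 0.1258, 0.1506]
orientation: [-180.0, -0.0, -84.6]
force: [-1.7, 0.1, 0.2]
opening: 0.0602
gripper_force: 0.7
```

Call:
{"fn": "arm_command", "kwargs": {
  "steps": [
    {"translation": [0,-0.6,0],"rotation": [0,0,0],"claw": 60},
    {"translation": [0,-1.2,0],"rotation": [0,0,0],"claw": 60},
    {"translation": [0,-1.8,0],"rotation": [0,0,0],"claw": 60},
    {"translation": [0,-2.4,0],"rotation": [0,0,0],"claw": 60},
    {"translation": [0,-3,0],"rotation": [0,0,0],"claw": 60}
  ]
}}

```text
clock: 12.4
tool_pos: [0.5925, 0.1261, 0.1506]
orientation: [180.0, 0.0, -84.6]
force: [-0.7, 1.3, 0.7]
opening: 0.0597
gripper_force: 0.7
```

Call:
{"fn": "arm_command", "kwargs": {
  "steps": [
    {"translation": [0,-0.4,0],"rotation": [0,0,0],"claw": 60},
    {"translation": [0,-0.8,0],"rotation": [0,0,0],"claw": 60},
    {"translation": [0,-1.2,0],"rotation": [0,0,0],"claw": 60},
    {"translation": [0,-1.6,0],"rotation": [0,0,0],"claw": 60},
    {"translation": [0,-2,0],"rotation": [0,0,0],"claw": 60}
  ]
}}

```text
clock: 12.9
tool_pos: [0.5943, 0.1262, 0.1505]
orientation: [180.0, -0.0, -84.6]
force: [-1.7, 1.0, -0.1]
opening: 0.0601
gripper_force: 1.1
```

Call:
{"fn": "arm_command", "kwargs": {
  "steps": [
    {"translation": [0,-0.6,0],"rotation": [0,0,0],"claw": 60},
    {"translation": [0,-1.2,0],"rotation": [0,0,0],"claw": 60},
    {"translation": [0,-1.8,0],"rotation": [0,0,0],"claw": 60},
    {"translation": [0,-2.4,0],"rotation": [0,0,0],"claw": 60},
    {"translation": [0,-3,0],"rotation": [0,0,0],"claw": 60}
  ]
}}

```text
clock: 13.4
tool_pos: [0.5973, 0.1265, 0.1504]
orientation: [180.0, 0.0, -84.6]
force: [-2.9, 1.1, -0.9]
opening: 0.06
gripper_force: 1.0
```

Call:
{"fn": "arm_command", "kwargs": {
  "steps": [
    {"translation": [0,-0.5,0],"rotation": [0,0,0],"claw": 60},
    {"translation": [0,-1,0],"rotation": [0,0,0],"claw": 60},
    {"translation": [0,-1.5,0],"rotation": [0,0,0],"claw": 60},
    {"translation": [0,-2,0],"rotation": [0,0,0],"claw": 60},
    {"translation": [0,-2.5,0],"rotation": [0,0,0],"claw": 60}
  ]
}}

```text
clock: 13.9
tool_pos: [0.5999, 0.1267, 0.1506]
orientation: [180.0, -0.0, -84.6]
force: [-2.7, 0.9, -1.7]
opening: 0.0598
gripper_force: 1.0
```

Call:
{"fn": "arm_command", "kwargs": {
  "steps": [
    {"translation": [0,-0.6,0],"rotation": [0,0,0],"claw": 60},
    {"translation": [0,-1.2,0],"rotation": [0,0,0],"claw": 60},
    {"translation": [0,-1.8,0],"rotation": [0,0,0],"claw": 60},
    {"translation": [0,-2.4,0],"rotation": [0,0,0],"claw": 60},
    {"translation": [0,-3,0],"rotation": [0,0,0],"claw": 60}
  ]
}}

```text
clock: 14.4
tool_pos: [0.6029, 0.127, 0.1506]
orientation: [-180.0, -0.0, -84.6]
force: [-2.8, 0.1, -0.8]
opening: 0.0599
gripper_force: 0.9
```

Call:
{"fn": "arm_command", "kwargs": {
  "steps": [
    {"translation": [0,-0.5,0],"rotation": [0,0,0],"claw": 60},
    {"translation": [0,-1,0],"rotation": [0,0,0],"claw": 60},
    {"translation": [0,-1.5,0],"rotation": [0,0,0],"claw": 60},
    {"translation": [0,-2,0],"rotation": [0,0,0],"claw": 60},
    {"translation": [0,-2.5,0],"rotation": [0,0,0],"claw": 60}
  ]
}}

```text
clock: 14.9
tool_pos: [0.6054, 0.1273, 0.1506]
orientation: [-180.0, 0.0, -84.6]
force: [-1.5, -0.7, -0.4]
opening: 0.06
gripper_force: 0.9
```

Call:
{"fn": "arm_command", "kwargs": {
  "steps": [
    {"translation": [0,-0.6,0],"rotation": [0,0,0],"claw": 60},
    {"translation": [0,-1.2,0],"rotation": [0,0,0],"claw": 60},
    {"translation": [0,-1.8,0],"rotation": [0,0,0],"claw": 60},
    {"translation": [0,-2.4,0],"rotation": [0,0,0],"claw": 60},
    {"translation": [0,-3,0],"rotation": [0,0,0],"claw": 60}
  ]
}}

```text
clock: 15.4
tool_pos: [0.6084, 0.1276, 0.1506]
orientation: [-180.0, 0.0, -84.6]
force: [-2.4, 0.1, -0.7]
opening: 0.0601
gripper_force: 0.9
```

Call:
{"fn": "arm_command", "kwargs": {
  "steps": [
    {"translation": [0,-0.5,0],"rotation": [0,0,0],"claw": 60},
    {"translation": [0,-1,0],"rotation": [0,0,0],"claw": 60},
    {"translation": [0,-1.5,0],"rotation": [0,0,0],"claw": 60},
    {"translation": [0,-2,0],"rotation": [0,0,0],"claw": 60},
    {"translation": [0,-2.5,0],"rotation": [0,0,0],"claw": 60}
  ]
}}

```text
clock: 15.9
tool_pos: [0.6109, 0.1278, 0.1506]
orientation: [180.0, -0.0, -84.6]
force: [-3.0, -0.4, -0.8]
opening: 0.0598
gripper_force: 0.9
```

Call:
{"fn": "arm_command", "kwargs": {
  "steps": [
    {"translation": [0,-0.4,0],"rotation": [0,0,0],"claw": 60},
    {"translation": [0,-0.8,0],"rotation": [0,0,0],"claw": 60},
    {"translation": [0,-1.2,0],"rotation": [0,0,0],"claw": 60},
    {"translation": [0,-1.6,0],"rotation": [0,0,0],"claw": 60},
    {"translation": [0,-2,0],"rotation": [0,0,0],"claw": 60}
  ]
}}

```text
clock: 16.4
tool_pos: [0.6128, 0.128, 0.1506]
orientation: [180.0, -0.0, -84.6]
force: [-2.6, 0.0, 0.6]
opening: 0.0601
gripper_force: 0.9
```

Call:
{"fn": "arm_command", "kwargs": {
  "steps": [
    {"translation": [0,-0.4,0],"rotation": [0,0,0],"claw": 60},
    {"translation": [0,-0.8,0],"rotation": [0,0,0],"claw": 60},
    {"translation": [0,-1.2,0],"rotation": [0,0,0],"claw": 60},
    {"translation": [0,-1.6,0],"rotation": [0,0,0],"claw": 60},
    {"translation": [0,-2,0],"rotation": [0,0,0],"claw": 60}
  ]
}}

```text
clock: 16.9
tool_pos: [0.6149, 0.1282, 0.1506]
orientation: [-180.0, 0.0, -84.6]
force: [-2.3, 0.1, -0.4]
opening: 0.0601
gripper_force: 0.8
```

Call:
{"fn": "arm_command", "kwargs": {
  "steps": [
    {"translation": [0,-0.4,0],"rotation": [0,0,0],"claw": 60},
    {"translation": [0,-0.8,0],"rotation": [0,0,0],"claw": 60},
    {"translation": [0,-1.2,0],"rotation": [0,0,0],"claw": 60},
    {"translation": [0,-1.6,0],"rotation": [0,0,0],"claw": 60},
    {"translation": [0,-2,0],"rotation": [0,0,0],"claw": 60}
  ]
}}

```text
clock: 17.4
tool_pos: [0.6169, 0.1284, 0.1506]
orientation: [-180.0, -0.0, -84.6]
force: [-2.4, -0.8, -1.0]
opening: 0.0598
gripper_force: 0.8
```

Call:
{"fn": "arm_command", "kwargs": {
  "steps": [
    {"translation": [0,-0.3,0],"rotation": [0,0,0],"claw": 60},
    {"translation": [0,-0.6,0],"rotation": [0,0,0],"claw": 60},
    {"translation": [0,-0.9,0],"rotation": [0,0,0],"claw": 60},
    {"translation": [0,-1.2,0],"rotation": [0,0,0],"claw": 60},
    {"translation": [0,-1.5,0],"rotation": [0,0,0],"claw": 60}
  ]
}}

```text
clock: 17.9
tool_pos: [0.6183, 0.1285, 0.1506]
orientation: [-180.0, 0.0, -84.6]
force: [-2.6, 0.8, 0.3]
opening: 0.0601
gripper_force: 0.8
```

Call:
{"fn": "arm_command", "kwargs": {
  "steps": [
    {"translation": [0,-0.3,0],"rotation": [0,0,0],"claw": 60},
    {"translation": [0,-0.6,0],"rotation": [0,0,0],"claw": 60},
    {"translation": [0,-0.9,0],"rotation": [0,0,0],"claw": 60},
    {"translation": [0,-1.2,0],"rotation": [0,0,0],"claw": 60},
    {"translation": [0,-1.5,0],"rotation": [0,0,0],"claw": 60}
  ]
}}

```text
clock: 18.4
tool_pos: [0.6198, 0.1287, 0.1506]
orientation: [180.0, -0.0, -84.6]
force: [-2.3, -1.1, -0.1]
opening: 0.06
gripper_force: 0.8
```

Call:
{"fn": "arm_command", "kwargs": {
  "steps": [
    {"translation": [0,-0.3,0],"rotation": [0,0,0],"claw": 60},
    {"translation": [0,-0.6,0],"rotation": [0,0,0],"claw": 60},
    {"translation": [0,-0.9,0],"rotation": [0,0,0],"claw": 60},
    {"translation": [0,-1.2,0],"rotation": [0,0,0],"claw": 60},
    {"translation": [0,-1.5,0],"rotation": [0,0,0],"claw": 60}
  ]
}}

```text
clock: 18.9
tool_pos: [0.6213, 0.1288, 0.1506]
orientation: [-180.0, 0.0, -84.6]
force: [-2.4, -0.6, 0.7]
opening: 0.0601
gripper_force: 0.8
```

Call:
{"fn": "arm_command", "kwargs": {
  "steps": [
    {"translation": [0,-0.3,0],"rotation": [0,0,0],"claw": 60},
    {"translation": [0,-0.6,0],"rotation": [0,0,0],"claw": 60},
    {"translation": [0,-0.9,0],"rotation": [0,0,0],"claw": 60},
    {"translation": [0,-1.2,0],"rotation": [0,0,0],"claw": 60},
    {"translation": [0,-1.5,0],"rotation": [0,0,0],"claw": 60}
  ]
}}

```text
clock: 19.4
tool_pos: [0.6225, 0.1289, 0.1505]
orientation: [180.0, -0.0, -84.6]
force: [-3.6, -0.4, 0.6]
opening: 0.0606
gripper_force: 1.7
```

Call:
{"fn": "arm_command", "kwargs": {
  "steps": [
    {"translation": [0,-0.3,0],"rotation": [0,0,0],"claw": 60},
    {"translation": [0,-0.6,0],"rotation": [0,0,0],"claw": 60},
    {"translation": [0,-0.9,0],"rotation": [0,0,0],"claw": 60},
    {"translation": [0,-1.2,0],"rotation": [0,0,0],"claw": 60},
    {"translation": [0,-1.5,0],"rotation": [0,0,0],"claw": 60}
  ]
}}

```text
clock: 19.9
tool_pos: [0.6228, 0.1288, 0.1502]
orientation: [179.8, -0.0, -84.6]
force: [-10.1, 1.2, 4.1]
opening: 0.0602
gripper_force: 4.4
```

On stop met at about 10 N, at the expected position. Backing off and lifting.

Call:
{"fn": "arm_command", "kwargs": {
  "steps": [
    {"translation": [0,2,0],"rotation": [0,0,0],"claw": 60},
    {"translation": [0,7,0],"rotation": [0,0,0],"claw": 60},
    {"translation": [0,9,-20],"rotation": [0,0,0],"claw": 60},
    {"translation": [0,9,-50],"rotation": [0,0,0],"claw": 60},
    {"translation": [0,9,-85],"rotation": [0,0,0],"claw": 60}
  ]
}}

```text
clock: 20.4
tool_pos: [0.6153, 0.1281, 0.236]
orientation: [180.0, -0.0, -84.6]
force: [0.1, 0.4, 0.7]
opening: 0.06
gripper_force: 0.0
```

Call:
{"fn": "arm_command", "kwargs": {
  "steps": [
    {"translation": [0,0,-20],"rotation": [0,0,0],"claw": 60},
    {"translation": [0,0,-40],"rotation": [0,0,0],"claw": 60},
    {"translation": [0,0,-50],"rotation": [0,0,0],"claw": 60},
    {"translation": [0,0,-50],"rotation": [0,0,0],"claw": 60}
  ]
}}

```text
clock: 20.8
tool_pos: [0.6162, 0.1285, 0.2872]
orientation: [-179.8, 0.1, -84.6]
force: [1.1, -0.2, -0.1]
opening: 0.0598
gripper_force: 0.0
```

```bash
python3 flag.py; python3 look.py c3 >/dev/null
python3 - <<'E'
from h import *
C=cam('side');p,d=ctrl.snapshot('side');P=cloud(C,d);hsv=cv2.cvtColor(p,cv2.COLOR_RGB2HSV);Z=P[:,:,2]
m=(abs(P[:,:,0]-.58)<.1)&(abs(P[:,:,1]-.05)<.13)&(hsv[:,:,2]<70)&(Z>.14)&(Z<.2)
k,l,s,_=cv2.connectedComponentsWithStats(m.astype(np.uint8))
for i in range(1,k):
    if s[i,4]>15: q=P[l==i];print(s[i],q[q[:,2]>q[:,2].max()-.012].mean(0).round(4),q[:,2].max())
E
```

```text
start [np.float64(-2.68), np.float64(8.92), np.float64(9.04)]
now [np.float64(8.25), np.float64(8.9), np.float64(8.99)]
now [np.float64(8.27), np.float64(8.91), np.float64(8.93)]
[0.61509477 0.12826911 0.28471299] [-1.15703086  0.51809008  0.21929276] 0.0
[241 140  15  18 134] [0.6079 0.1247 0.171 ] 0.1768462114777961
[221 165  17  16 100] [0.5227 0.0407 0.1704] 0.1755724504019026
[262 174  18  20 178] [ 0.6213 -0.0249  0.1717] 0.17694052449854436
```

View pics/c3.png

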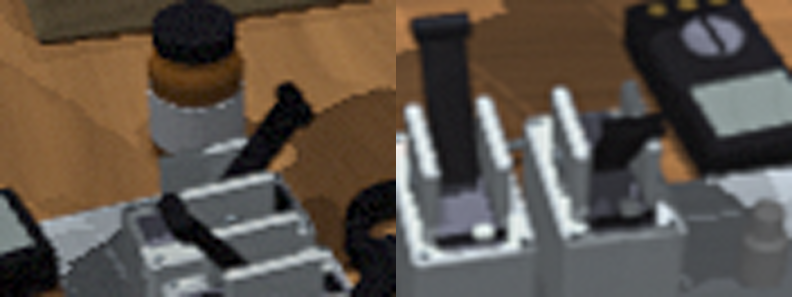

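The lever leans fully on, its head at (290,105) as high as the on neighbour's. The flag is across and the neighbours are unchanged. Handing in.

```bash
python3 -c "
from plant import ctrl
print(ctrl.close_job())"
```

```text
the job is handed in; nothing more can be done
None
```

I reset the tripped (+y) lever: pushed off to its stop with the flag across, then thrown fully on. Wrist force at the end of each move peaked at about 10 N, the other two levers were left as they were, and the job was handed in at about 21 s; no verdict came back.

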